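# Seat the collet holder in the tilted spindle head

## Task

Take the collet-chuck holder (the tool holder whose nut has two flats) out of the wooden rack and seat its tapered shank in the tilted spindle of the green swivel head, its drive slots down over the two drive dogs, fully home with the flange flush on the spindle's face, and let go of it there. Feel for the dogs gently, without forcing or dropping the holder, and leave the two other holders in the rack and everything else on the bench where they are.

Things in the scene. Friction and masses are not known exactly. Their poses are not given: they have to be found in the camera images.
- holder: THE HOLDER to seat: bright steel collet-chuck holder, 116 mm long, about 0.45 kg, standing in a rack pocket. Origin: on its axis at the underside of its flange, the plane that comes to lie on the spindle's face; z along its axis from shank to nut. Below the origin is the tapered shank, 46 mm long, 32 mm diameter at the flange, 17 mm at the tip. Turned half round it is the same.
- holder_flange (a point): point on the holder's axis at the top of its flange, 16 mm above its origin, axes as the holder's. The flange is 50 mm in diameter and 16 mm thick, cut right through its thickness by two opposite drive slots 17 mm wide, open towards +x and -x, their floors 16.5 mm from the axis. Above it is a neck 30 mm in diameter, 10 mm high.
- holder_top (a point): point on the holder's axis at the end of its collet, 70 mm above its origin. The nut below it, 26 to 66 mm above the origin, is 40 mm in diameter with two flats 30 mm apart that face the holder's +y and -y: the place to grip.
- chuck: another holder in the rack with the same shank and flange, bearing a dark round drill chuck (41 mm diameter, no flats, three small jaws); its top 72 mm above its origin (origin as for the holder). Stays in the rack.
- centre: another holder in the rack with the same shank and flange, bearing a pointed centre (28 mm diameter, point 60 mm above its origin). Stays in the rack.
- rack: wooden block, 85 x 270 x 60 mm (x, y, z), fixed, with three upright round pockets 34 mm in diameter on its middle line at y = -90, 0 and +90 mm; origin under its centre. A holder stands in each pocket with its flange resting on the top face, which of them in which pocket changes. The holders are held by nothing but their weight.
- head: green swivel head, fixed to the bench: base plate 180 x 150 x 18 mm, origin under its centre, and two cheeks 126 mm apart outside, up to 129 mm high, with a barrel of 86 mm diameter between them. The barrel leans towards the head's -x side (roughly towards the robot) by 22 to 32 degrees from vertical and is clamped so.
- nose (a point): centre of the mouth of the spindle taper, in the plane of the spindle's face (steel disc, 72 mm diameter, on top of the barrel). z points out along the tilted spindle axis, y is level, x lies in the face. The bore is 33.6 mm at the face, narrowing to 19 mm at 50 mm depth: 0.9 mm play all round the shank when home, more when farther out. Home: the holder's origin on this point, its z along this z.
- dog_level (a point): point on the spindle axis level with the tops of the drive dogs, 9 mm out from the face. Two dogs stand on the face at opposite sides of the mouth, 12 mm wide (8 mm at the top), 18.5 to 31 mm from the axis. The line through them is the nose's x turned about its z by -35 to +35 degrees: this angle is NOT measured, find it by touch or sight. The dogs turn only with the spindle.
- bore_end (a point): bottom of the spindle bore, on its axis, 50 mm below the face; the shank does not reach it. With the slots off the dogs the flange comes to rest on the dogs, 9 mm short of home; slots and dogs engage within about 6 degrees. The spindle has a stiff brake (about 1 N m) and does not turn under light pressure.
- hexbox: hexagonal grey carton, 115 mm across, 68 mm high, loose; stays
- wheel: grinding wheel lying flat, 100 mm diameter, 20 mm thick, loose; stays
- spanner: steel spanner lying flat, 200 mm long, loose; stays
- veeblock: dark steel grooved block 70 x 45 x 49 mm, loose; stays
- oilcan: grey plastic bottle, 52 mm diameter, 110 mm high, loose; stays
- scriber: screwdriver with a wooden handle lying flat, 170 mm long, loose; stays
Not all that is in view belongs to the job. Leave any blue look-alike of the holder alone.

How it is judged:
By the outcome, as a careful person would: the job done as asked, in the order asked, and still so for the second after the job is handed in, with the robot touching nothing.
It also fails if it takes over 54 s, if anything falls off the work surface, if the arm or the gripper's body presses on something with over 40 N, if the wrist force passes 120 N, or if a joint passes its speed limit or range.

## Robot

A 7-joint arm with a two-finger parallel gripper is mounted at the origin on the work surface. World frame = base frame: x ahead of the robot, y to its left, z up, the work surface at z = 0. Lengths are in m, angles in rad, forces in N, time in s.
With the tool pointing down it reaches from about 0.425 to 0.925 m from the base axis. Payload 6.8 kg.
Tool frame: the origin (TCP) lies at the very end of the fingers, on their centre line; the grasp point (between the pads) lies bot.grip_point_offset behind it (bot.grip_point_offset is the distance from the TCP to the grasp point, in m); z points along the fingers, y is the line along which they close (so a half turn about z gives the same grasp; the last joint's range is limited). The gripper opens to 85 mm and grips with 20 to 120 N. Pads are 22 mm wide; open, the fingers measure 114 mm over their backs; the gripper's body (76 mm by 85 mm) begins 54 mm behind the grasp point. The pads swing forward as they close: fully open they stand 13 mm farther back than shut.
Start: joints at [-1.23, 0.477, 0.022, 1.555, -0.011, 1.109, -0.083], TCP at [0.293, 0.608, 0.231] pointing down, gripper open.
Joint ranges: [-2.96, 2.96], [-0.34, 2.1], [-1.41, 1.46], [0.24, 2.44], [-1.37, 4.51], [0.17, 1.92], [-2.96, 2.96]. Speed limits (rad/s): [2.39, 2.39, 3.14, 3.14, 3.14, 3.14, 3.14].

## Interface

Orientations are given as a unit quaternion [w, x, y, z].
In Python, from station import bot, imaging gives the robot as it stands. The module is installed in compiled form; this text tells all that it offers.
- The arm moves only by the tool carry_out, never from a script. Its argument "targets" is one flat list of numbers, 5 for each row, row after row: the closure in counts, from 0 (fully open) to 255 (shut), then the shift along the world's x, y, z in mm, then the turn about the world's z in degrees. A call has 1 to 20 rows; each row shifts and turns the commanded pose from where the row before left it; what a row does not reach is not made up. A row lasts 1/10 s, in which the tool goes at most 50 mm and 8.59 degrees, less where a joint would pass 70% of its speed; a pose out of reach is approached as far as the arm can. A call is refused whole if a number of a shift passes 50 or a number of a turn 8.59, either way. A call with a gripper value outside its range is refused whole. The fingers move at their own pace and stop on an object; "newtons" is the grip in N (left out, the last holds). Time passes only in rows, so rows that do not move let the fingers close. It gives the time, the measured TCP pose, the force, the opening and the grip force at its end, in the units of the state.
- bot.get_obs(): the state, without advancing time (a new reading comes with each control period).
- imaging.read_camera(name): name is "scene" or "top" or "wrist"; returns a dict with "frame" (384x512x3 uint8, red, green, blue), "fov_y" (degrees; the focal length in pixels is half the picture's height over the tangent of half this angle, whatever the lens; pixels are square), "cx", "cy" (the principal point, pixels), "pose" (4x4, takes a point from camera to world coordinates); the wrist camera has in their place "tool_from_camera" (4x4, takes a point from camera to tool coordinates, whose origin is the TCP and whose axes are the flange's). Camera axes: x right, y up, looking along -z (the intrinsics and any distortion apply to the point x, -y, -z); pixel columns grow to the right and rows downward; lengths in m; the calibration is good to about 2 mm. A picture is of the moment at which its call begins: read the wrist's pose just before it. There is no depth.
- bot.hand_in(): hands the job in; it is judged then, once.
The state is a dict: "t": time; "q": joint angles; "joint_vel": joint speeds; "joint_torque": joint torques, N m; "eef_pos": TCP position; "tool_rot": TCP orientation; "contact_force": force on the tool from outside, world axes, zero at the start; "torque": the same for the moment, N m; "gripper_width": opening from 0.0 (shut) to 1.0 (fully open); "grasp_force": force on a finger pad.
Only numpy, scipy, OpenCV 4.12 (cv2) and the standard library are available. Lean on these libraries where they do the work, as an engineer would, in place of code of your own. Each camera call takes 0.05 s, during which the arm holds its last target. There are 200 camera calls.

## Working session

There is one attempt and no reset: what is moved stays moved. The work goes in short steps, Python scripts to look and compute and a tool call to move; the robot and the scene stay as the last step left them, time stands still between calls to the robot, and variables do not carry over. Pictures are saved under pics/ and viewed, at most 10 in all, crops included, and the job is handed in when it is done.

Besides the shell and the picture viewer there is one more tool, called after "Emit:" by a JSON object that holds its "op" and its "data". carry_out: Moves the arm, as the interface text tells. Its arguments: {"type":"object","properties":{"targets":{"type":"array","items":{"type":"number"}},"newtons":{"type":"number"}},"required":["targets"]}

```bash
mkdir -p pics; python3 - <<'E'
from station import bot, imaging
import cv2,numpy as np,pickle
o=bot.get_obs(); print(o, bot.grip_point_offset)
d={}
for n in ("scene","top"):
    c=imaging.read_camera(n); d[n]=c
    print(n,{k:v for k,v in c.items() if k!="frame"})
    cv2.imwrite(f"pics/{n}0.png",c["frame"][:,:,::-1])
pickle.dump(d,open("cams.pkl","wb"))
E
```

```text
{'t': 0.0, 'q': array([-1.23011258,  0.47778187,  0.02234186,  1.556466  , -0.01148372,
        1.10929522, -0.08311655]), 'joint_vel': array([ 4.56114157e-04,  1.31107917e-03,  1.39011041e-03,  3.01337899e-04,
       -6.15016545e-06, -5.17705249e-04,  8.20400753e-04]), 'joint_torque': array([ 6.75959618e-04, -5.96444178e+01,  1.60800666e+00, -2.81197625e+01,
        1.24412737e-02,  9.28773807e-03, -1.66324315e-05]), 'eef_pos': array([0.29262242, 0.60761056, 0.23033185]), 'tool_rot': array([-1.28588806e-04,  2.22508425e-01,  9.74930342e-01, -9.01961552e-04]), 'contact_force': array([-0.06955373,  0.7421258 , -0.63800166]), 'torque': array([-0.01969856, -0.02984275, -0.00570215]), 'grasp_force': 0.0, 'gripper_width': 0.9970017258366846} 0.0187
scene {'fov_y': 54.693284044040034, 'cx': 256.91652575863037, 'cy': 193.26819833231204, 'pose': array([[ 0.75453246, -0.50677483,  0.41696528,  1.0754462 ],
       [ 0.65605076,  0.5986192 , -0.45962207, -0.53680836],
       [-0.01667853,  0.62035016,  0.78414763,  1.10271569],
       [ 0.        ,  0.        ,  0.        ,  1.        ]])}
top {'fov_y': 51.274255773677964, 'cx': 253.61646050888493, 'cy': 187.82950207449502, 'pose': array([[ 0.0203111 ,  0.99243467, -0.12108217,  0.41396238],
       [-0.99979279,  0.0199977 , -0.00380309,  0.01152903],
       [-0.00135296,  0.12113433,  0.9926352 ,  1.16714149],
       [ 0.        ,  0.        ,  0.        ,  1.        ]])}
```

View pics.

View pics/scene0.png

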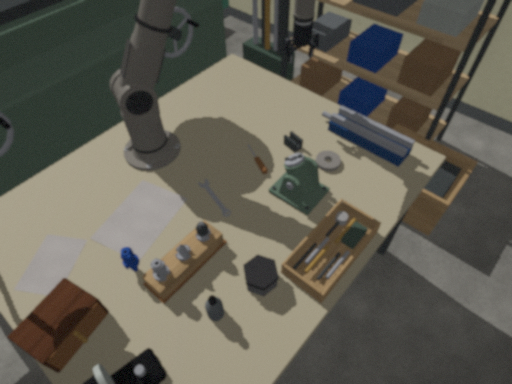

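View pics/top0.png

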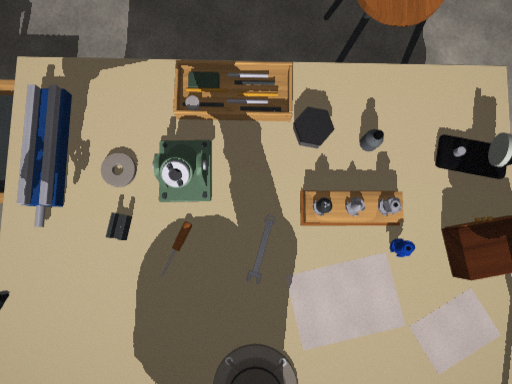

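Scene: rack with three holders at (203,232) dark chuck, (183,253) and (160,270); green head at (298,182). Top: rack pockets at (323,206), (355,206), (391,206); spindle face at (176,174), with the two dogs showing on the face. The blue look-alike is at (402,247). The candidates are the middle and right holders; I'll enlarge both areas to tell them apart.

```bash
python3 - <<'E'
import cv2,numpy as np,pickle
d=pickle.load(open("cams.pkl","rb"))
t=d["top"]["frame"][:,:,::-1]; s=d["scene"]["frame"][:,:,::-1]
z=lambda a,x,y,w,h:cv2.resize(a[y:y+h,x:x+w],(400,300),interpolation=cv2.INTER_CUBIC)
# each tile magnified: top rack 107x80, top head 80x60, scene rack 100x75, scene head 80x60
a=np.vstack([np.hstack([z(t,300,170,107,80),z(t,140,140,80,60)]),np.hstack([z(s,140,215,100,75),z(s,260,145,80,60)])])
cv2.imwrite("pics/crop1.png",a)
E
```

```text
(no output)
```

View pics/crop1.png

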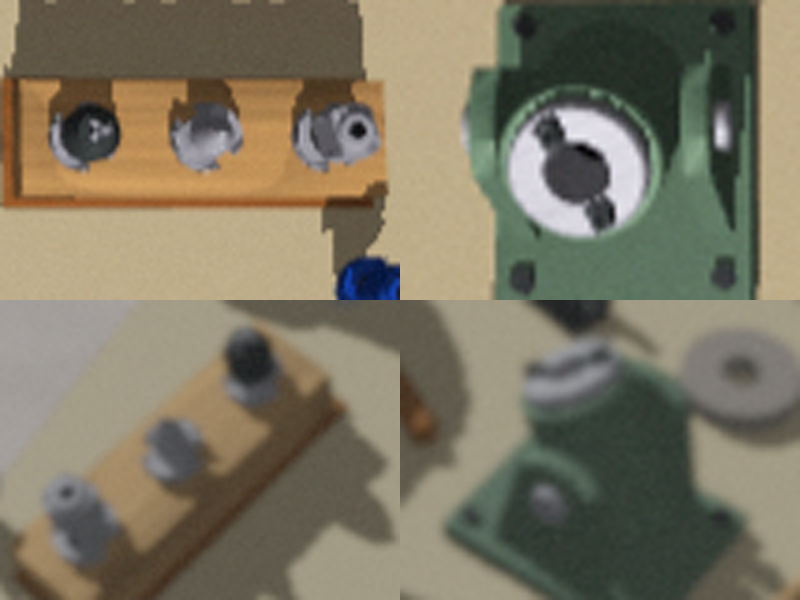

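The one that fits is the right holder, top image (391,206) / scene (160,270): bright nut with flats and an open collet hole. The middle one is the pointed centre and the left one the dark chuck. In the top image the dogs lie at about (169.6,166.4) and (180,182.6), with the mouth at (175.2,174.4).

```bash
cat > h.py <<'E'
import numpy as np,pickle,cv2
from scipy.spatial.transform import Rotation as R
def ray(c,u,v,T=None):
    T=c["pose"] if T is None else T
    f=192/np.tan(np.radians(c["fov_y"])/2)
    d=np.array([(u-c["cx"])/f,-(v-c["cy"])/f,-1.]); d=T[:3,:3]@d
    return T[:3,3],d/np.linalg.norm(d)
def atz(c,u,v,z,T=None):
    o,d=ray(c,u,v,T); return o+d*(z-o[2])/d[2]
def tri(rs):
    A=np.zeros((3,3));b=np.zeros(3)
    for o,d in rs:
        P=np.eye(3)-np.outer(d,d);A+=P;b+=P@o
    x=np.linalg.solve(A,b); return x,[np.linalg.norm((np.eye(3)-np.outer(d,d))@(x-o)) for o,d in rs]
def proj(c,p,T=None):
    T=c["pose"] if T is None else T
    f=192/np.tan(np.radians(c["fov_y"])/2)
    q=(np.asarray(p)-T[:3,3])@T[:3,:3]
    return np.stack([c["cx"]+f*q[...,0]/-q[...,2],c["cy"]-f*q[...,1]/-q[...,2]],-1)
def toolT(o):
    T=np.eye(4);T[:3,:3]=R.from_quat(np.roll(o["tool_rot"],-1)).as_matrix();T[:3,3]=o["eef_pos"];return T
E
python3 - <<'E'
from h import *
d=pickle.load(open("cams.pkl","rb"));t,s=d["top"],d["scene"]
np.set_printoptions(precision=4,suppress=True)
print("holder top",tri([ray(t,395.7,204.8),ray(s,156.5,263)]),atz(t,395.7,204.8,.13))
print("nose",tri([ray(t,175.2,174.4),ray(s,294.4,158.6)]))
# rack corners from top tile (scale 3.74)
for u,v in [(22,80),(385,83),(385,195),(20,192)]:
    print("rack",atz(t,300+u/3.74,170+v/3.74,.06))
for u,v in [(497,0),(757,0),(757,300)]: print("plate",atz(t,140+(u-400)/5,140+v/5,.018))
E
```

```text
holder top (array([ 0.5041, -0.3534,  0.1303]), [np.float64(0.0010077493273258375), np.float64(0.0010077493273259626)]) [ 0.5035 -0.3543  0.13  ]
nose (array([0.5693, 0.2183, 0.1555]), [np.float64(0.0020786094464749073), np.float64(0.0020786094464749923)])
rack [ 0.542  -0.1299  0.06  ]
rack [ 0.5452 -0.3999  0.06  ]
rack [ 0.462  -0.3979  0.06  ]
rack [ 0.4588 -0.1288  0.06  ]
plate [0.6901 0.2955 0.018 ]
plate [0.6931 0.1428 0.018 ]
plate [0.5163 0.1369 0.018 ]
```

```bash
python3 - <<'E'
from station import bot, imaging
c=imaging.read_camera("wrist"); c.pop("frame"); print(c)
E
```

```text
{'fov_y': 67.49189093239492, 'cx': 257.26434191839434, 'cy': 194.81655211752408, 'tool_from_camera': array([[ 7.29027777e-04,  9.49703369e-01,  3.13150090e-01,
         8.10932081e-02],
       [ 9.99999727e-01, -6.55534808e-04, -3.39977429e-04,
         9.37377404e-04],
       [-1.17596925e-04,  3.13150252e-01, -9.49703588e-01,
        -1.42752542e-01],
       [ 0.00000000e+00,  0.00000000e+00,  0.00000000e+00,
         1.00000000e+00]])}
```

Emit:
{"op": "carry_out", "data": {"targets": [0, 26, -37, 4, 2.5, 0, 26, -37, 4, 2.5, 0, 26, -37, 4, 2.5, 0, 26, -37, 4, 2.5, 0, 26, -37, 4, 2.5, 0, 26, -37, 4, 2.5, 0, 26, -37, 4, 2.5, 0, 26, -37, 4, 2.5, 0, 26, -37, 4, 2.5, 0, 26, -37, 4, 2.5, 0, 17, -20, 0, 0, 0, 0, 0, 0, 0]}}

```text
t: 1.35
eef_pos: [0.5725, 0.2127, 0.2713]
tool_rot: [0.001, 0.01, 1.0, -0.001]
contact_force: [-0.5, -0.1, -0.6]
gripper_width: 1.001
grasp_force: 0.0
```

```bash
cat > look.py <<'E'
from station import bot, imaging
from h import *
import sys
n=sys.argv[1]
o=bot.get_obs(); c=imaging.read_camera("wrist"); T=toolT(o)@c["tool_from_camera"]
pickle.dump((o,c,T),open(n+".pkl","wb"))
np.set_printoptions(precision=4,suppress=True)
print(o["t"],o["eef_pos"],o["tool_rot"],np.round(o["contact_force"],1),o["gripper_width"],o["grasp_force"])
f=c["frame"][:,:,::-1]
if len(sys.argv)>2:
    x,y,w,h=map(int,sys.argv[2:6]); f=cv2.resize(f[y:y+h,x:x+w],(800,600),interpolation=cv2.INTER_CUBIC)
cv2.imwrite(f"pics/{n}.png",f)
E
python3 look.py w1
```

```text
1.35 [0.5725 0.2127 0.2713] [ 0.0006  0.0102  0.9999 -0.0011] [-0.5 -0.1 -0.6] 1.0014021979856094 0.0
```

View pics/w1.png

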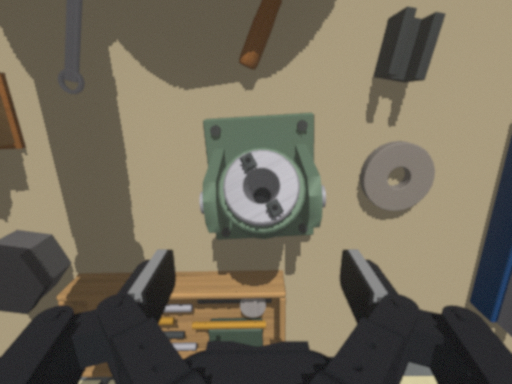

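Wrist view: spindle face at (262,188), dogs at about (248,161) and (275,209), base plate corners at (205,120), (314,114), (315,237), (208,238). Enlarging.

```bash
python3 - <<'E'
from h import *
o,c,T=pickle.load(open("w1.pkl","rb"))
f=c["frame"][:,:,::-1]
cv2.imwrite("pics/w1c.png",cv2.resize(f[105:255,160:360],(800,600),interpolation=cv2.INTER_CUBIC))
E
```

```text
(no output)
```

View pics/w1c.png

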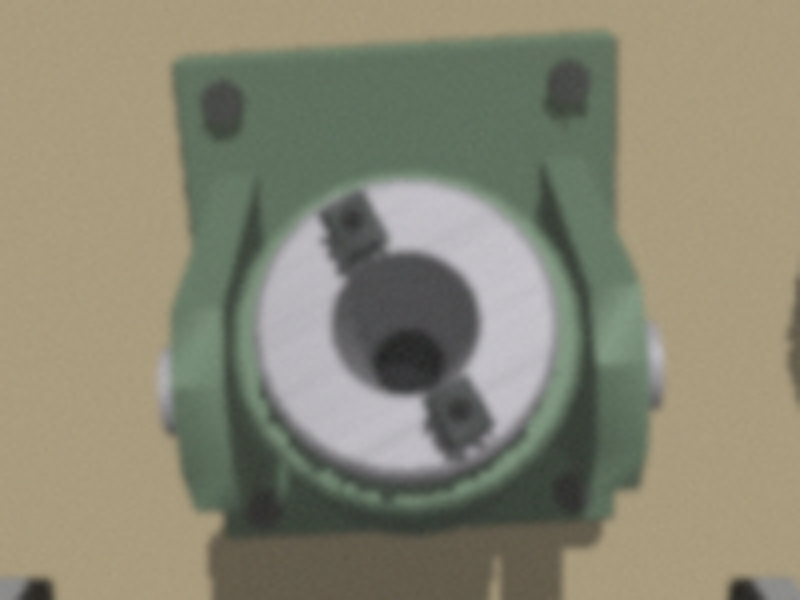

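```bash
cat > fit.py <<'E'
from h import *
from scipy.optimize import least_squares
o,c,T=pickle.load(open("w1.pkl","rb")); d=pickle.load(open("cams.pkl","rb"))
np.set_printoptions(precision=4,suppress=True)
a=np.linspace(0,2*np.pi,180)
def frame(p):
    yaw,tilt=p[3],p[4]; return (R.from_euler('z',yaw)*R.from_euler('y',-tilt)).as_matrix()
def circ(p,r,z): return p[:3]+np.c_[r*np.cos(a),r*np.sin(a),0*a+z]@frame(p).T
def box(c,P,T=None):
    q=proj(c,P,T); return np.r_[q.min(0),q.max(0)]
cr=lambda u,v:np.array([160+u/4,105+v/4])
def res(p):
    th=p[5]; F=frame(p); e=[]
    e+=list(box(c,circ(p,.036,0),T)-np.r_[cr(257,178),cr(557,477)])
    e+=list(box(c,circ(p,.0168,0),T)-np.r_[cr(333,252),cr(481,395)])
    e+=list(proj(c,p[:3]+F@[0,0,-.05],T)-cr(408,362))
    for s,uv in((-1,(352,220)),(1,(461,409))):
        e+=list(proj(c,p[:3]+F@[s*.0248*np.cos(th),s*.0248*np.sin(th),.009],T)-cr(*uv))
    e+=list((proj(d["top"],p[:3])-[175.2,174.4])*.5)
    e+=list((proj(d["scene"],p[:3])-[294.4,158.6])*.2)
    # base-plate far edge direction = yaw (z=.018)
    A=atz(c,*cr(175,60),.018,T);B=atz(c,*cr(614,33),.018,T); v=B-A
    e.append((np.arctan2(-v[0],v[1])-p[3])*40)
    return np.array(e)
s=least_squares(res,[.569,.218,.155,0,.47,.4],loss="soft_l1")
p=s.x; print("nose",p[:3],"yaw tilt theta deg",np.degrees(p[3:]),"axis",frame(p)[:,2]); print(res(p))
A=atz(c,*cr(175,60),.018,T);B=atz(c,*cr(614,33),.018,T);print("plate edge len",np.linalg.norm(B-A))
np.save("nose.npy",p)
E
python3 fit.py
```

```text
nose [0.5685 0.2178 0.155 ] yaw tilt theta deg [ 2.0997 29.0805 26.4879] axis [-0.4857 -0.0178  0.8739]
[-0.8887 -0.344   0.8099 -0.159   0.448   0.4213 -0.764  -0.3763  0.2233
 -0.0222  0.2285  0.778  -0.2029 -0.1615 -0.1945 -0.1065 -0.1709  0.0447
  0.1248]
plate edge len 0.14634545024533493
```

Emit:
{"op": "carry_out", "data": {"targets": [0, -5, -47, -2, 0, 0, -5, -47, -2, 0, 0, -5, -47, -2, 0, 0, -5, -47, -2, 0, 0, -5, -47, -2, 0, 0, -6, -47, -2, 0, 0, -6, -47, -2, 0, 0, -6, -47, -2, 0, 0, -6, -47, -2, 0, 0, -6, -47, -2, 0, 0, -7, -47, 0, 0, 0, -7, -50, 0, 0, 0, 0, 0, 0, 0]}}

```text
t: 2.7
eef_pos: [0.4981, -0.3547, 0.2513]
tool_rot: [-0.001, 0.01, 1.0, -0.002]
contact_force: [0.1, -0.3, -0.3]
gripper_width: 0.999
grasp_force: 0.0
```

```bash
python3 look.py w2 160 100 200 150; python3 - <<'E'
from h import *
o,c,T=pickle.load(open("w2.pkl","rb")); print(proj(c,np.array([.503,-.354,.13]),T))
E
```

```text
2.7 [ 0.4981 -0.3547  0.2513] [-0.0006  0.0104  0.9999 -0.0019] [ 0.1 -0.3 -0.3] 0.9986689954872415 0.0
[257.33130956 193.41336018]
```

View pics/w2.png

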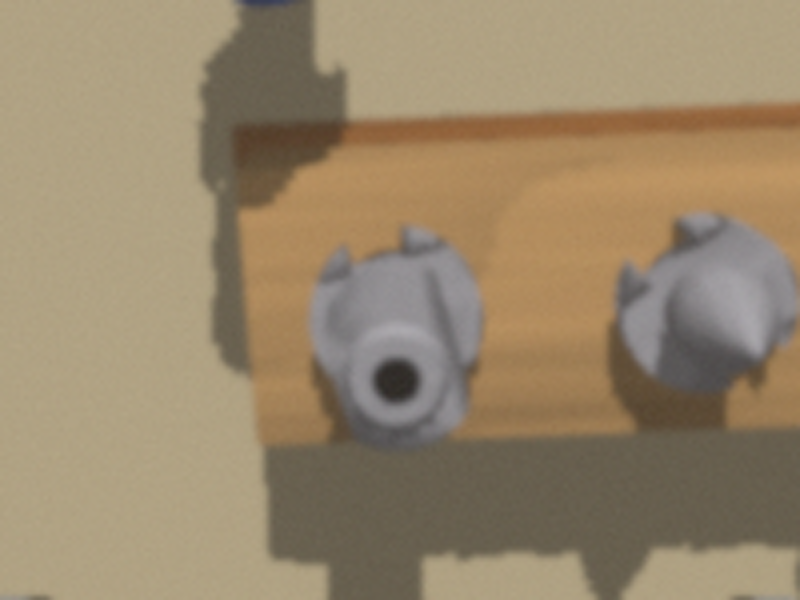

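Confirmed: the holder has an open collet hole at crop (397,380), i.e. px (259,195), a nut with flats, and a slot facing up in the image between tab corners (348,250) and (403,229). The neighbour is the pointed centre.

```bash
python3 - <<'E'
from h import *
np.set_printoptions(precision=4,suppress=True)
o,c,T=pickle.load(open("w2.pkl","rb"))
cr=lambda u,v:(160+u/4,100+v/4)
top=atz(c,*cr(397,380),.13,T); print("top",top)
l,r=[atz(c,*cr(*q),.076,T) for q in((348,250),(403,229))]
m=(l+r)/2; print(l,r,"len",np.linalg.norm(l-r),"m-top",(m-top)[:2],np.linalg.norm((m-top)[:2]))
v=r-l; print("y heading from slot corners",np.degrees(np.arctan2(v[1],v[0])), "x heading",np.degrees(np.arctan2(*(m-top)[[1,0]])))
# flange sides
for u in((312,320),(483,320)): print(atz(c,*cr(*u),.076,T))
for q in ((438,285),(467,350)): print("flat edge @z.126",atz(c,*cr(*q),.1,T))
# predicted overlay
for h in (90,95,100,105,110):
    Rz=R.from_euler('z',h-90,degrees=True).as_matrix()
    P=np.array([top[0],top[1],0])+np.array([[-.0235,s*.0085,.076] for s in(-1,1)]+[[x,.015,zz] for x,zz in((-.0132,.086),(-.0132,.126),(.0132,.126))])@Rz.T
    q=proj(c,P,T); print(h,((q-[160,100])*4).round().tolist())
E
```

```text
top [ 0.5046 -0.3522  0.13  ]
[ 0.4837 -0.3654  0.076 ] [ 0.4781 -0.3499  0.076 ] len 0.01654306870318886 m-top [-0.0238 -0.0055] 0.024382350288724455
y heading from slot corners 109.98571724257779 x heading -167.03258910415622
[ 0.5039 -0.3764  0.076 ]
[ 0.5048 -0.3274  0.076 ]
flat edge @z.126 [ 0.4885 -0.3411  0.1   ]
flat edge @z.126 [ 0.5064 -0.3334  0.1   ]
90 [[365.0, 241.0], [425.0, 239.0], [450.0, 283.0], [458.0, 322.0], [458.0, 424.0]]
95 [[358.0, 244.0], [418.0, 237.0], [446.0, 279.0], [453.0, 317.0], [463.0, 419.0]]
100 [[351.0, 247.0], [410.0, 236.0], [441.0, 275.0], [448.0, 312.0], [467.0, 414.0]]
105 [[344.0, 252.0], [402.0, 235.0], [436.0, 271.0], [442.0, 308.0], [470.0, 408.0]]
110 [[338.0, 256.0], [395.0, 235.0], [430.0, 268.0], [435.0, 305.0], [473.0, 402.0]]
```

Emit:
{"op": "carry_out", "data": {"targets": [0, 3, 1.5, 0, 7.6, 0, 3, 1.5, 0, 7.6, 0, 0, 0, -38, 0, 0, 0, 0, -38, 0, 0, 0, 0, -36, 0, 0, 0, 0, -30, 0, 0, 0, 0, -16, 0, 0, 0, 0, -6, 0, 0, 0, 0, 0, 0, 120, 0, 0, 0, 0, 255, 0, 0, 0, 0, 255, 0, 0, 0, 0, 255, 0, 0, 0, 0, 255, 0, 0, 0, 0, 255, 0, 0, 0, 0, 255, 0, 0, 0, 0], "newtons": 25}}

```text
t: 4.35
eef_pos: [0.5089, -0.3498, 0.0898]
tool_rot: [0.003, -0.125, 0.992, -0.004]
contact_force: [1.8, -7.3, 3.7]
gripper_width: 0.347
grasp_force: 31.1
```

Emit:
{"op": "carry_out", "data": {"targets": [255, 0, 0, 5, 0, 255, 0, 0, 15, 0, 255, 0, 0, 25, 0, 255, 0, 0, 35, 0, 255, 0, 0, 40, 0, 255, 0, 0, 40, -4, 255, 0, 0, 30, -4, 255, 0, 0, 10, -4.3, 255, 0, 0, 0, 0]}}

```text
t: 5.25
eef_pos: [0.5072, -0.3456, 0.2888]
tool_rot: [0.001, -0.019, 1.0, -0.0]
contact_force: [0.9, 0.0, -4.5]
gripper_width: 0.352
grasp_force: 25.0
```

```bash
python3 look.py w3 190 180 160 120
```

```text
5.25 [ 0.5072 -0.3456  0.2888] [ 0.0012 -0.0186  0.9998 -0.0005] [ 0.9  0.  -4.5] 0.352345247422193 25.043841269798577
```

View pics/w3.png

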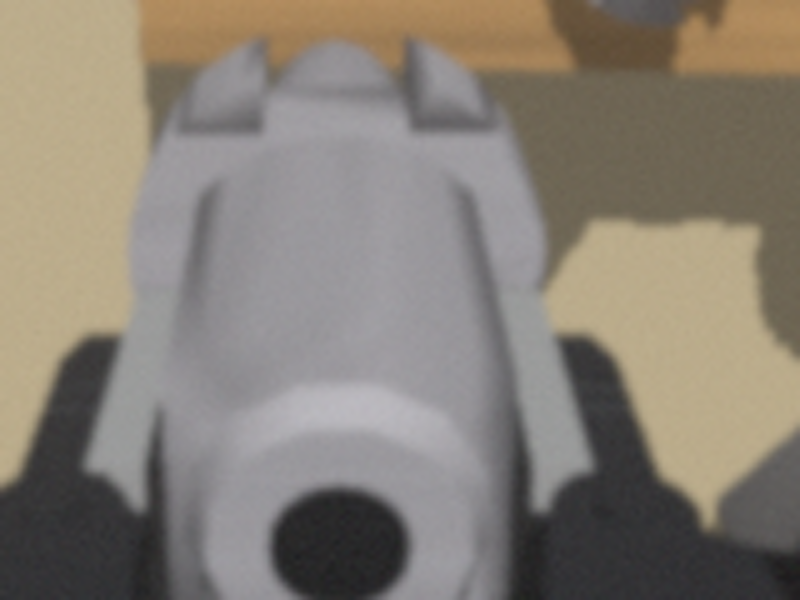

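Held square in the pads, flats gripped, weight 4.5 N. The collet hole is at crop (340,545), i.e. px (258,289), and the slot's upper corners at (265,130), (410,130).

```bash
python3 - <<'E'
from h import *
np.set_printoptions(precision=4,suppress=True)
o,c,_=pickle.load(open("w3.pkl","rb")); M=c["tool_from_camera"]
for zz in (-.045,-.040,-.035): print("top",zz,atz(c,190+340/5,180+545/5,zz,M))
# slot corners at flange top rim x=.0235,y=+-.0085 ; tool z = -40+54 = +14
for zz in (.009,.014,.019): print("slot",[atz(c,190+u/5,180+130/5,zz,M) for u in(265,410)])
E
```

```text
top -0.045 [ 0.0085  0.0015 -0.045 ]
top -0.04 [ 0.0048  0.0016 -0.04  ]
top -0.035 [ 0.0011  0.0016 -0.035 ]
slot [array([ 0.0239, -0.0068,  0.009 ]), array([0.0239, 0.0095, 0.009 ])]
slot [array([ 0.022 , -0.0071,  0.014 ]), array([0.022 , 0.0098, 0.014 ])]
slot [array([ 0.0202, -0.0073,  0.019 ]), array([0.0202, 0.0101, 0.019 ])]
```

```bash
cat > plan.py <<'E'
from h import *
p=np.load("nose.npy"); N=p[:3]+[0,-.0014,0]; yaw,t=p[3],p[4]; a,g=.006,.0485
ex=np.array([np.cos(yaw),np.sin(yaw),0]); ez=np.array([0,0,1.])
def rot(al,x,z): return ex*(x*np.cos(al)-z*np.sin(al))+ez*(x*np.sin(al)+z*np.cos(al))
def tcpC(e,al): # lower tip corner on the -x wall at depth e
    return N+rot(t,-(.0168-.146*e),-e)+rot(al,a+.0085,g+.046)-ez*.0187
def tcpd(d,off=0): return N+rot(t,a+off,g+d)-ez*.0187
if __name__=="__main__":
    np.set_printoptions(precision=1,suppress=True)
    W=[tcpC(-.03,0)]+[tcpC(e,0) for e in(0,.003,.006)]+[tcpC(.006+.008*k/6,t*k/6) for k in range(1,7)]
    W+=[tcpd(d/1000,-.0063*(d-9)/23) for d in(32,24,18,13,9,0)]
    W=np.array(W)*1000; print(W); print(np.diff(W,axis=0))
E
python3 plan.py
```

```text
[[550.  215.7 246.8]
 [568.3 216.4 222.7]
 [570.2 216.5 220.3]
 [572.  216.5 217.9]
 [564.8 216.3 217.7]
 [557.6 216.  216.8]
 [550.3 215.7 215.3]
 [543.1 215.5 213. ]
 [536.1 215.2 210.1]
 [529.2 215.  206.6]
 [529.2 215.  206.5]
 [535.  215.2 200.6]
 [539.3 215.3 196.2]
 [542.9 215.5 192.5]
 [545.8 215.6 189.5]
 [552.4 215.8 182.8]]
[[ 18.4   0.7 -24.1]
 [  1.8   0.1  -2.4]
 [  1.8   0.1  -2.4]
 [ -7.2  -0.3  -0.2]
 [ -7.3  -0.3  -0.9]
 [ -7.2  -0.3  -1.5]
 [ -7.2  -0.3  -2.2]
 [ -7.1  -0.3  -2.9]
 [ -6.9  -0.3  -3.6]
 [ -0.   -0.   -0. ]
 [  5.8   0.2  -5.9]
 [  4.3   0.2  -4.4]
 [  3.6   0.1  -3.7]
 [  2.9   0.1  -3. ]
 [  6.5   0.2  -6.7]]
```

Emit:
{"op": "carry_out", "data": {"targets": [255, 2, 20, 0, 0, 255, 4, 36, 0, 0, 255, 5, 46, 0, 0, 255, 6, 46, 0, 0, 255, 6, 46, 0, 0, 255, 6, 46, 0, 0, 255, 6, 46, 0, 0, 255, 6, 46, 0, 0, 255, 6, 46, 0, 0, 255, 6, 46, 0, 0, 255, 5, 46, 0, 0, 255, 4, 46, 0, 0, 255, 3, 30, 0, 0, 255, 0, 12, 0, 0, 255, 0, 4, 0, 0, 255, 0, 0, 0, 0], "newtons": 30}}

```text
t: 6.9
eef_pos: [0.5714, 0.2156, 0.286]
tool_rot: [-0.001, -0.019, 1.0, -0.001]
contact_force: [0.1, -0.1, -5.1]
gripper_width: 0.346
grasp_force: 31.6
```

Emit:
{"op": "carry_out", "data": {"targets": [255, 0, 0.5, -15, 0, 255, 0, 0, -20, 0, 255, 0, 0, -12, 0, 255, 0, 0, -6, 0, 255, 0, 0, -5, 0, 255, 0, 0, -4, 0, 255, 0, 0, -3, 0, 255, 0, 0, -3, 0, 255, 0, 0, 0, 0], "newtons": 20}}

```text
t: 7.8
eef_pos: [0.5718, 0.2172, 0.2191]
tool_rot: [-0.0, -0.019, 1.0, -0.0]
contact_force: [0.6, -0.6, -5.2]
gripper_width: 0.348
grasp_force: 31.6
```

```bash
python3 look.py w4; python3 - <<'E'
from station import imaging
import cv2,pickle
for n in("scene","top"):
    c=imaging.read_camera(n); f=c["frame"][:,:,::-1]
    x,y=(260,115) if n=="scene" else (140,130)
    globals()[n]=cv2.resize(f[y:y+75,x:x+100],(400,300),interpolation=cv2.INTER_CUBIC)
w=cv2.resize(cv2.imread("pics/w4.png"),(400,300))
import numpy as np
cv2.imwrite("pics/m4.png",np.vstack([np.hstack([scene,top]),np.hstack([w,w])])[:, :])
E
```

```text
7.8 [0.5718 0.2172 0.2191] [-0.0002 -0.0192  0.9998 -0.0001] [ 0.6 -0.6 -5.2] 0.34818389185526766 31.603157445788383
```

View pics/m4.png

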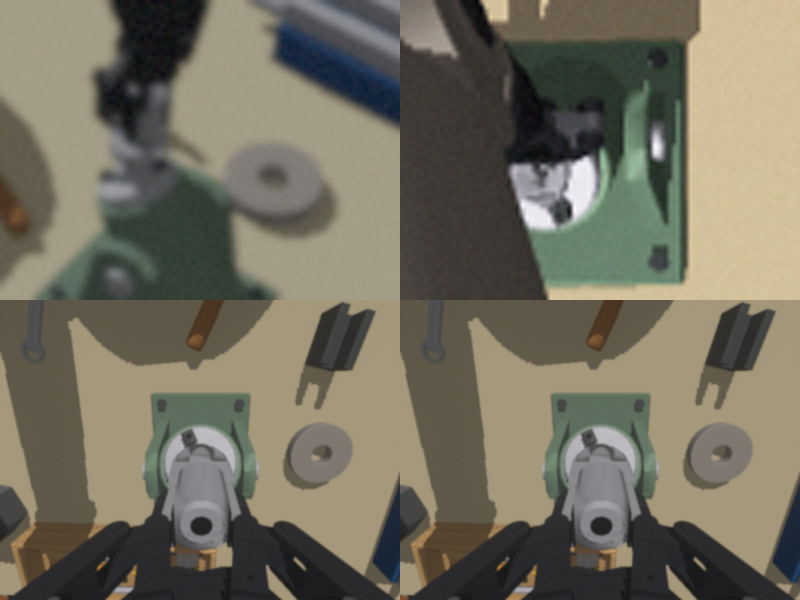

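The shank tip is in the mouth with no contact yet (only the weight shows). Beginning the swing toward the spindle axis.

Emit:
{"op": "carry_out", "data": {"targets": [255, 0, 0, -2, 0, 255, -3, 0, -1, 0, 255, -4, 0, 0, 0, 255, -4, 0, 0, 0, 255, -3, 0, -1, 0, 255, 0, 0, 0, 0]}}

```text
t: 8.55
eef_pos: [0.5599, 0.2168, 0.2175]
tool_rot: [0.003, -0.019, 1.0, 0.0]
contact_force: [4.5, -2.9, 6.1]
gripper_width: 0.347
grasp_force: 32.7
```

Emit:
{"op": "carry_out", "data": {"targets": [255, -4, 0, -0.5, 0, 255, -4, 0, -0.5, 0, 255, -4, 0, -1, 0, 255, -4, 0, -1, 0, 255, 0, 0, 0, 0]}}

```text
t: 9.05
eef_pos: [0.5428, 0.2167, 0.2137]
tool_rot: [0.001, -0.019, 1.0, 0.0]
contact_force: [2.8, -3.1, 4.9]
gripper_width: 0.353
grasp_force: 32.5
```

```bash
python3 look.py w5 150 100 240 180
```

```text
9.05 [0.5428 0.2167 0.2137] [ 0.0015 -0.0188  0.9998  0.0002] [ 2.8 -3.1  4.9] 0.353237021418766 32.45945431066502
```

View pics/w5.png

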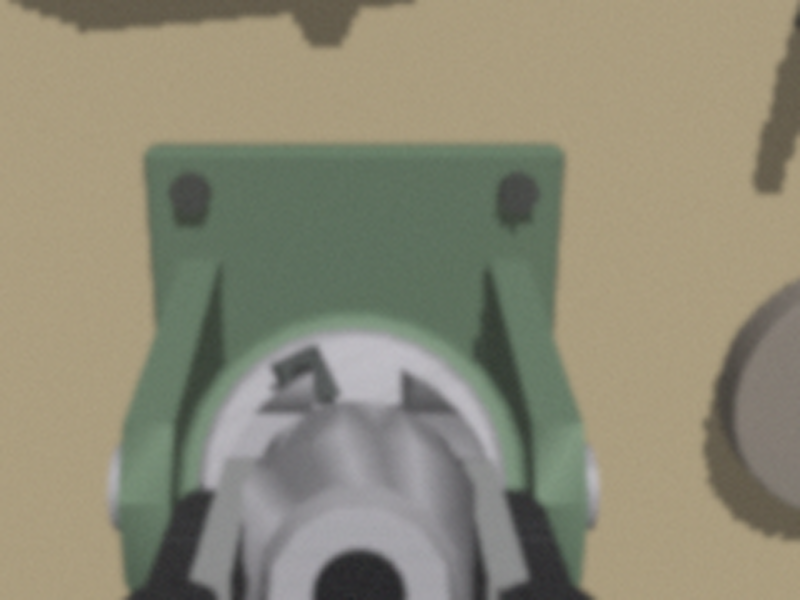

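The holder is pivoting in the pads toward the spindle axis: the collet at crop (358,575) sits over the mouth, with the dog showing at (300,370).

Emit:
{"op": "carry_out", "data": {"targets": [255, -4, 0, -1.5, 0, 255, -4, 0, -2, 0, 255, -3, 0, -1.5, 0, 255, -3, 0, -2, 0, 255, 0, 0, 0, 0]}}

```text
t: 9.6
eef_pos: [0.527, 0.217, 0.2046]
tool_rot: [-0.001, -0.019, 1.0, -0.0]
contact_force: [1.6, -2.7, 0.3]
gripper_width: 0.347
grasp_force: 31.9
```

Emit:
{"op": "carry_out", "data": {"targets": [255, 3, -0.7, -2.5, 0, 255, 3, -0.8, -2.5, 0, 255, 2.5, 0, -2.5, 0, 255, 2, 0, -2, 0, 255, 0, 0, 0, 0]}}

```text
t: 10.1
eef_pos: [0.538, 0.2157, 0.1948]
tool_rot: [-0.001, -0.019, 1.0, -0.0]
contact_force: [0.1, -0.6, -4.4]
gripper_width: 0.348
grasp_force: 31.0
```

Emit:
{"op": "carry_out", "data": {"targets": [255, 1.5, 0, -1.5, 0, 255, 1.5, 0, -1.5, 0, 255, 1.5, 0, -1.5, 0, 255, 0, 0, 0, 0]}}

```text
t: 10.5
eef_pos: [0.543, 0.2157, 0.1912]
tool_rot: [-0.0, -0.019, 1.0, 0.0]
contact_force: [0.8, 0.1, -4.5]
gripper_width: 0.346
grasp_force: 31.0
```

Emit:
{"op": "carry_out", "data": {"targets": [255, 2, 0, -0.5, 0, 255, 1.5, 0, -1, 0, 255, 1, 0, -1, 0, 255, 0, 0, 0, 0]}}

```text
t: 10.9
eef_pos: [0.5437, 0.2156, 0.1908]
tool_rot: [-0.004, -0.02, 1.0, -0.0]
contact_force: [-19.4, -5.3, 19.8]
gripper_width: 0.345
grasp_force: 34.3
```

Resisted with 31 N along the spindle axis, so the flange is resting on the dogs as expected. Relieving the pressure, then loosening the fingers.

Emit:
{"op": "carry_out", "data": {"targets": [255, -1.5, 0, 1, 0, 255, -1.5, 0, 1, 0, 255, 0, 0, 0, 0]}}

```text
t: 11.2
eef_pos: [0.5437, 0.2157, 0.1912]
tool_rot: [-0.001, -0.019, 1.0, 0.0]
contact_force: [-5.9, -1.6, 1.8]
gripper_width: 0.35
grasp_force: 31.9
```

```bash
python3 -c "
from station import bot;o=bot.get_obs();print(o['q'],o['torque'])"
```

```text
[-0.54320358  0.37117168  0.07527341  1.82113441 -0.03410975  0.95149296
  1.15594921] [-2.90995474e-01  1.14941075e+00  1.10812319e-03]
```

Emit:
{"op": "carry_out", "data": {"targets": [160, 0, 0, 0, 0, 150, 0, 0, 0, 0, 142, 0, 0, 0, 0, 142, 0, 0, 0, 0, 142, 0, 0, 0, 0]}}

```text
t: 11.7
eef_pos: [0.5449, 0.2158, 0.191]
tool_rot: [0.0, -0.019, 1.0, 0.0]
contact_force: [0.5, 0.5, 0.8]
gripper_width: 0.441
grasp_force: 0.3
```

Emit:
{"op": "carry_out", "data": {"targets": [142, -2, 0, 0, 4, 142, -2, 0, 0, 4, 142, 0, 0, 0, 4, 142, 0, 0, 0, 4, 142, 0, 0, 0, 4, 142, 0, 0, 0, 4, 142, 0, 0, 0, 0]}}

```text
t: 12.4
eef_pos: [0.5407, 0.2159, 0.191]
tool_rot: [0.0, -0.227, 0.974, 0.0]
contact_force: [0.6, -0.2, 1.3]
gripper_width: 0.444
grasp_force: 2.5
```

Emit:
{"op": "carry_out", "data": {"targets": [150, 0, 0, 0, 0, 156, 0, 0, 0, 0, 162, 0, 0, 0, 0, 168, 0, 0, 0, 0, 168, 0, 0, 0, 0], "newtons": 20}}

```text
t: 12.9
eef_pos: [0.5407, 0.2159, 0.1913]
tool_rot: [0.0, -0.226, 0.974, 0.0]
contact_force: [-1.2, 0.9, 5.6]
gripper_width: 0.422
grasp_force: 18.9
```

```bash
python3 look.py w6 170 160 200 150
```

```text
12.9 [0.5407 0.2159 0.1913] [ 0.0004 -0.2261  0.9741  0.0001] [-1.2  0.9  5.6] 0.42182515745309895 18.876426424831152
```

Emit:
{"op": "carry_out", "data": {"targets": [168, 0, 0, 0, 3, 168, 0, 0, 0, 3, 168, 0, 0, 0, 0]}}

```text
t: 13.25
eef_pos: [0.5413, 0.2136, 0.1915]
tool_rot: [0.0, -0.277, 0.961, -0.001]
contact_force: [-0.5, -3.5, 8.2]
gripper_width: 0.423
grasp_force: 22.7
```

Emit:
{"op": "carry_out", "data": {"targets": [175, 0.5, 0, -0.9, 0, 175, 0.5, 0, -0.9, 2, 175, 0.5, 0, -0.9, 2, 175, 0, 0, 0, 0]}}

```text
t: 13.65
eef_pos: [0.5422, 0.2137, 0.1909]
tool_rot: [-0.0, -0.309, 0.951, -0.001]
contact_force: [-10.5, -6.4, 24.4]
gripper_width: 0.423
grasp_force: 36.3
```

```bash
python3 - <<'E'
from station import imaging
from h import *
import subprocess
a=subprocess.run(["python3","look.py","w7","170","150","200","150"],capture_output=True,text=True).stdout; print(a)
c=imaging.read_camera("scene"); f=c["frame"][:,:,::-1]
pickle.dump(c,open("s7.pkl","wb"))
s=cv2.resize(f[125:185,255:335],(400,300),interpolation=cv2.INTER_CUBIC)
w=cv2.resize(cv2.imread("pics/w7.png"),(400,300))
w0=cv2.resize(cv2.imread("pics/w6.png"),(400,300))
cv2.imwrite("pics/m7.png",np.vstack([np.hstack([s,s*0]),np.hstack([w0,w])]))
E
```

```text
13.65 [0.5422 0.2137 0.1909] [-0.0002 -0.309   0.951  -0.0009] [-10.5  -6.4  24.4] 0.42297534392522684 36.33770902175456

this script no longer has the robotException ignored in: <_io.TextIOWrapper mode='rw' encoding='UTF-8'>
Traceback (most recent call last):
BrokenPipeError: [Errno 32] Broken pipe
```

```bash
python3 - <<'E'
from station import imaging
from h import *
c=imaging.read_camera("scene"); f=c["frame"][:,:,::-1]
pickle.dump(c,open("s7.pkl","wb"))
A=np.zeros((600,800,3),np.uint8)
W=lambda n:pickle.load(open(n+".pkl","rb"))[1]["frame"][:,:,::-1]
g=lambda a,x,y,w,h,W_,H_:cv2.resize(a[y:y+h,x:x+w],(W_,H_),interpolation=cv2.INTER_CUBIC)
A[:390,:520]=g(W("w7"),190,170,140,105,520,390)
A[390:,:280]=g(W("w6"),190,170,140,105,280,210)
A[390:,280:560]=g(f,262,125,60,45,280,210)
A[:180,520:760]=g(W("w7"),150,110,220,165,240,180)
cv2.imwrite("pics/m7.png",A)
E
```

```text
(no output)
```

View pics/m7.png

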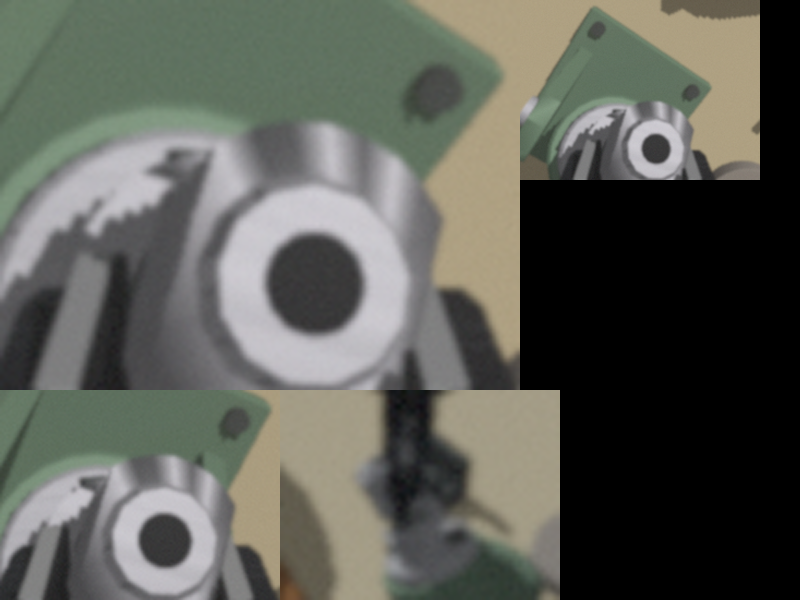

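```bash
cat > ov.py <<'E'
from h import *
import sys
np.set_printoptions(precision=0,suppress=True)
p=np.load("nose.npy"); n=sys.argv[1]; d=float(sys.argv[2])/1000
o,c,T=pickle.load(open(n+".pkl","rb"))
F=(R.from_euler('z',p[3])*R.from_euler('y',-p[4])).as_matrix()
tile=lambda q:(q-[190,170])*520/140
N=p[:3]
print("hole",tile(proj(c,N+F@[0,0,.07+d],T)))
for th in range(0,50,8):
    H=F@R.from_euler('z',th,degrees=True).as_matrix()
    P=[[-.0132,.015,z] for z in(.026,.066)]+[[-.0132,-.015,z] for z in(.026,.066)]
    print(th,"R far/near, L far/near",tile(proj(c,N+F[:,2]*d+np.array(P)@H.T,T)).round().tolist())
E
python3 ov.py w7 9
```

```text
hole [318. 377.]
0 R far/near, L far/near [[343.0, 310.0], [453.0, 336.0], [188.0, 216.0], [258.0, 216.0]]
8 R far/near, L far/near [[338.0, 293.0], [448.0, 315.0], [172.0, 223.0], [238.0, 225.0]]
16 R far/near, L far/near [[332.0, 277.0], [440.0, 295.0], [157.0, 232.0], [219.0, 237.0]]
24 R far/near, L far/near [[323.0, 263.0], [429.0, 276.0], [143.0, 243.0], [201.0, 251.0]]
32 R far/near, L far/near [[313.0, 249.0], [416.0, 259.0], [131.0, 256.0], [185.0, 268.0]]
40 R far/near, L far/near [[301.0, 237.0], [401.0, 244.0], [120.0, 271.0], [172.0, 288.0]]
48 R far/near, L far/near [[288.0, 228.0], [384.0, 231.0], [111.0, 287.0], [161.0, 309.0]]
```

Last view: flats lag the fingers (holder turned roughly 12–20° of the needed 26°). Right nut corner is at (440,225), left at (210,150), hole at (315,285). I'll ease the pressure and keep turning, feeling for the drop.

Emit:
{"op": "carry_out", "data": {"targets": [175, -0.5, 1, 0.9, 2, 175, 0, 1, 0.5, 2, 175, 0, 0, 0, 2, 175, 0, 0, 0, 0]}}

```text
t: 14.15
eef_pos: [0.5445, 0.2118, 0.1912]
tool_rot: [0.001, -0.357, 0.934, -0.003]
contact_force: [1.0, -11.5, 13.7]
gripper_width: 0.423
grasp_force: 32.5
```

Emit:
{"op": "carry_out", "data": {"targets": [175, 0, -1, 0, 2, 175, 0, -1, 0, 2, 175, 0, 0, 0, 0]}}

```text
t: 14.45
eef_pos: [0.546, 0.2098, 0.1913]
tool_rot: [0.002, -0.39, 0.921, -0.004]
contact_force: [6.2, -10.5, 9.6]
gripper_width: 0.426
grasp_force: 32.0
```

```bash
python3 look.py w8; python3 -c "
from station import bot;o=bot.get_obs();print(o['torque'])"
```

```text
14.45 [0.546  0.2098 0.1913] [ 0.0025 -0.3896  0.921  -0.0038] [  6.2 -10.5   9.6] 0.42554981630461763 32.0248752651969
[-3.1233048  -1.86754924 -0.59253503]
```

Emit:
{"op": "carry_out", "data": {"targets": [140, 0, 0, 0, 0, 120, -1, 2, 0, -4, 115, -2, 2, 0, -5, 115, -1, 2, 0, -5, 115, 0, 0, 0, -5, 115, 0, 0, 0, -5, 115, 0, 0, 0, 0]}}

```text
t: 15.2
eef_pos: [0.5377, 0.221, 0.1892]
tool_rot: [0.0, -0.192, 0.981, -0.001]
contact_force: [1.1, -0.8, -0.0]
gripper_width: 0.55
grasp_force: 0.6
```

```bash
python3 look.py w9; python3 ov.py w9 9; python3 - <<'E'
from h import *
o,c,T=pickle.load(open("w9.pkl","rb")); f=c["frame"]
g=cv2.GaussianBlur(cv2.cvtColor(f,cv2.COLOR_RGB2GRAY),(3,3),0)
# collet hole: dark round blob inside bright ring
b=(g<75).astype(np.uint8); n,l,s,ce=cv2.connectedComponentsWithStats(b)
for i in range(1,n):
    if 150<s[i,4]<2500 and abs(ce[i,0]-270)<70 and abs(ce[i,1]-250)<60: print(s[i],ce[i],(ce[i]-[190,170])*520/140)
E
```

```text
15.2 [0.5377 0.221  0.1892] [ 0.     -0.1917  0.9815 -0.0006] [ 1.1 -0.8 -0. ] 0.5495374840682177 0.5797320177953225
hole [227. 384.]
0 R far/near, L far/near [[300.0, 302.0], [368.0, 312.0], [122.0, 244.0], [139.0, 237.0]]
8 R far/near, L far/near [[292.0, 286.0], [357.0, 291.0], [108.0, 254.0], [119.0, 250.0]]
16 R far/near, L far/near [[282.0, 272.0], [344.0, 273.0], [94.0, 266.0], [102.0, 266.0]]
24 R far/near, L far/near [[270.0, 259.0], [329.0, 257.0], [83.0, 280.0], [87.0, 284.0]]
32 R far/near, L far/near [[257.0, 248.0], [312.0, 243.0], [73.0, 296.0], [74.0, 304.0]]
40 R far/near, L far/near [[242.0, 239.0], [293.0, 231.0], [65.0, 313.0], [64.0, 326.0]]
48 R far/near, L far/near [[226.0, 233.0], [273.0, 222.0], [60.0, 330.0], [57.0, 350.0]]
[277 204  13  46 271] [284.50184502 224.21771218] [351.00685293 201.3800738 ]
[244 247  22  24 421] [254.51068884 258.16389549] [239.61112996 327.46589752]
[215 280  31  33 252] [230.70634921 299.25396825] [151.19501134 480.0861678 ]
[236 300  40  20 175] [258.62285714 309.88      ] [254.88489796 519.55428571]
```

Emit:
{"op": "carry_out", "data": {"targets": [115, 2, -3, 0, 0, 115, 1.5, -2.5, 0, 0, 150, 0, 0, 0, 0, 160, 0, 0, 0, 0, 170, 0, 0, 0, 0, 175, 0, 0, 0, 0, 175, 0, 0, 0, 0], "newtons": 20}}

```text
t: 15.95
eef_pos: [0.5411, 0.2152, 0.1895]
tool_rot: [-0.0, -0.192, 0.981, -0.0]
contact_force: [0.1, -5.4, 2.6]
gripper_width: 0.412
grasp_force: 19.7
```

Emit:
{"op": "carry_out", "data": {"targets": [255, 0, 0, 0, 0, 255, 0, 0, 0, 0, 255, -1, 0, 1.8, 0, 255, -1.5, 0, 2.6, 0, 255, -1.5, 0, 2.6, 0, 255, -1.5, 0, 2.6, 0, 255, 0, 0, 0, 0], "newtons": 25}}

```text
t: 16.65
eef_pos: [0.5349, 0.2164, 0.1993]
tool_rot: [-0.0, -0.193, 0.981, 0.0]
contact_force: [-0.6, -3.5, -4.0]
gripper_width: 0.397
grasp_force: 24.4
```

Emit:
{"op": "carry_out", "data": {"targets": [255, -1.5, 0, 2.6, 0, 255, -1.5, 0, 2.6, 0, 255, -1.5, 0, 2.6, 0, 255, -1.5, 0, 2.6, 0, 255, 0, 0, 0, 0]}}

```text
t: 17.15
eef_pos: [0.5294, 0.2163, 0.2101]
tool_rot: [0.0, -0.192, 0.981, 0.0]
contact_force: [-1.2, -2.0, -2.1]
gripper_width: 0.378
grasp_force: 24.1
```

Emit:
{"op": "carry_out", "data": {"targets": [255, -1.5, 0, 2.6, 0, 255, -1.5, 0, 2.6, 0, 255, -0.5, -1, 1, 0, 255, 0, 0, 0, 0, 255, 0, 0, 0, 0], "newtons": 35}}

```text
t: 17.65
eef_pos: [0.526, 0.2153, 0.216]
tool_rot: [0.0, -0.192, 0.981, 0.0]
contact_force: [0.7, -1.8, -2.5]
gripper_width: 0.373
grasp_force: 33.8
```

Emit:
{"op": "carry_out", "data": {"targets": [255, 1, -3, 0, 1.5, 255, 1, -3, 0, 1, 255, 1, -3, 0, 1, 255, 1, -3, 0, 0, 255, 0, 0, 0, 0]}}

```text
t: 18.15
eef_pos: [0.5301, 0.2029, 0.2156]
tool_rot: [-0.0, -0.222, 0.975, 0.0]
contact_force: [0.3, -0.3, -4.9]
gripper_width: 0.35
grasp_force: 34.7
```

```bash
python3 look.py w10; python3 ov.py w10 35|head -1; python3 - <<'E'
from h import *
o,c,T=pickle.load(open("w10.pkl","rb")); f=c["frame"]
g=cv2.GaussianBlur(cv2.cvtColor(f,cv2.COLOR_RGB2GRAY),(3,3),0)
b=(g<75).astype(np.uint8); n,l,s,ce=cv2.connectedComponentsWithStats(b)
for i in range(1,n):
    if 250<s[i,4]<2500 and abs(ce[i,0]-260)<60 and abs(ce[i,1]-260)<50: print(s[i],ce[i])
E
```

```text
18.15 [0.5301 0.2029 0.2156] [-0.     -0.2219  0.9751  0.0001] [ 0.3 -0.3 -4.9] 0.3503376119375481 34.66320142848417
hole [382. 387.]
[248 248  23  23 418] [258.72966507 259.        ]
```

Now flush in the pads (29.8 mm) at the dog heading, carrying only its weight. Feeding it back in along the spindle axis.

Emit:
{"op": "carry_out", "data": {"targets": [255, 1.5, 0, -2.6, 0, 255, 1.5, 0, -2.6, 0, 255, 1.5, 0, -2.6, 0, 255, 1.5, 0, -2.6, 0, 255, 0, 0, 0, 0]}}

```text
t: 18.7
eef_pos: [0.5366, 0.2035, 0.2052]
tool_rot: [0.001, -0.222, 0.975, 0.0]
contact_force: [2.4, 1.9, -3.8]
gripper_width: 0.348
grasp_force: 34.3
```

Emit:
{"op": "carry_out", "data": {"targets": [255, 1.5, 0.5, -2.6, 0, 255, 1.5, 0.5, -2.6, 0, 255, 1.2, 0.5, -2.2, 0, 255, 0, 0, 0, 0]}}

```text
t: 19.1
eef_pos: [0.5408, 0.2047, 0.1998]
tool_rot: [0.001, -0.222, 0.975, 0.0]
contact_force: [-3.3, -0.7, 12.5]
gripper_width: 0.354
grasp_force: 38.0
```

```bash
cat > hole.py <<'E'
from h import *
import sys
o,c,T=pickle.load(open(sys.argv[1]+".pkl","rb")); f=c["frame"]
g=cv2.GaussianBlur(cv2.cvtColor(f,cv2.COLOR_RGB2GRAY),(3,3),0)
b=(g<75).astype(np.uint8); n,l,s,ce=cv2.connectedComponentsWithStats(b)
for i in range(1,n):
    w,h,A=s[i,2:5]
    if 250<A<900 and abs(w-h)<6 and A>.65*w*h: 
        D=2*np.sqrt(A/np.pi)
        print(ce[i],w,h,"D",D,[atz(c,*ce[i],z,c["tool_from_camera"])[:2].round(4).tolist() for z in(-.042,-.038,-.034)])
E
python3 look.py w11; for n in w3 w10 w11; do python3 hole.py $n; done; python3 -c "
from station import bot;o=bot.get_obs();print(o['torque'],o['contact_force'])"
```

```text
19.1 [0.5408 0.2047 0.1998] [ 0.0008 -0.2219  0.9751  0.0001] [-3.3 -0.7 12.5] 0.3536256430899011 37.95749553653877
[257.33898305 289.07415254] 26 23 D 24.514670406003766 [[0.0063, 0.0013], [0.0033, 0.0013], [0.0004, 0.0013]]
[258.72966507 259.        ] 23 23 D 23.06976657227589 [[0.0199, 0.0018], [0.0175, 0.0018], [0.0151, 0.0018]]
[258.59759036 257.90843373] 22 23 D 22.98683125324351 [[0.0204, 0.0017], [0.0181, 0.0018], [0.0157, 0.0018]]
[-0.47139535  0.44199737 -0.26988185] [-3.04975217 -0.16998524 12.33317727]
```

Emit:
{"op": "carry_out", "data": {"targets": [255, 0.5, 0.5, 1, 0, 255, 1.5, 0.5, 0, 0, 255, 1.5, 0.5, 0, 0, 255, 0, 0, 0, 0]}}

```text
t: 19.55
eef_pos: [0.5423, 0.2052, 0.2002]
tool_rot: [-0.002, -0.222, 0.975, -0.0]
contact_force: [-9.4, -3.8, 13.6]
gripper_width: 0.35
grasp_force: 38.0
```

```bash
for n in w6 w7 w8 w9; do echo $n; python3 hole.py $n; for d in 0 9 ; do python3 - $n $d <<'E'
from h import *
import sys
p=np.load("nose.npy"); n=sys.argv[1]; d=float(sys.argv[2])/1000
o,c,T=pickle.load(open(n+".pkl","rb"))
F=(R.from_euler('z',p[3])*R.from_euler('y',-p[4])).as_matrix()
P=p[:3]+F@[0,0,.07+d]; rng=np.linalg.norm(P-T[:3,3])
print(d,proj(c,P,T).round(1),"D",.0098*287.5/rng, "dz per lean 1mm -x", (proj(c,P+F@[-.001,0,0],T)-proj(c,P,T)).round(1))
E
done; done; python3 hole.py w2
```

```text
w6
[272.03296703 244.91428571] 23 25 D 24.069150231250354 [[0.0262, 0.007], [0.0241, 0.0072], [0.0219, 0.0075]]
[243.26806527 297.10955711] 21 25 D 23.371344948277684 [[0.0018, -0.0046], [-0.0013, -0.0049], [-0.0044, -0.0051]]
0.0 [261.8 267.5] D 20.18634469568571 dz per lean 1mm -x [ 0.7 -2. ]
0.009 [266.1 269.5] D 21.533994257366803 dz per lean 1mm -x [ 0.8 -2.2]
w7
[274.24778761 246.10619469] 23 25 D 23.98967015655475 [[0.0255, 0.0078], [0.0233, 0.0081], [0.0212, 0.0083]]
[236.23940678 294.52330508] 23 25 D 24.514670406003766 [[0.0029, -0.0076], [-0.0002, -0.008], [-0.0032, -0.0083]]
0.0 [269.3 268.8] D 20.17924045693892 dz per lean 1mm -x [ 1.  -1.9]
0.009 [275.7 271.6] D 21.478161465828247 dz per lean 1mm -x [ 1.1 -2. ]
w8
[273.39514349 248.3200883 ] 24 25 D 24.016192740836935 [[0.0243, 0.0074], [0.0221, 0.0076], [0.0199, 0.0079]]
0.0 [282.  270.7] D 19.99480325653849 dz per lean 1mm -x [ 1.2 -1.7]
0.009 [290.3 274.6] D 21.198632888051108 dz per lean 1mm -x [ 1.3 -1.9]
w9
[254.51068884 258.16389549] 22 24 D 23.152404806704283 [[0.0204, 0.0001], [0.018, 0.0001], [0.0156, 0.0]]
0.0 [248.2 271.3] D 20.37986301365594 dz per lean 1mm -x [ 0.7 -2.1]
0.009 [251.  273.3] D 21.776551295112572 dz per lean 1mm -x [ 0.7 -2.3]
```

Emit:
{"op": "carry_out", "data": {"targets": [255, -1, 1.5, 0, 0, 255, -1, 1.5, 0, 0, 255, 0, 1.5, 0, 0, 255, 0, 1.5, 0, 0, 255, 0, 0, 0, 0]}}

```text
t: 20.05
eef_pos: [0.5421, 0.2064, 0.1996]
tool_rot: [-0.001, -0.22, 0.975, -0.003]
contact_force: [-3.0, -10.6, 11.2]
gripper_width: 0.349
grasp_force: 42.0
```

Emit:
{"op": "carry_out", "data": {"targets": [255, 0, -2, 0, 0, 162, 0, -1.5, 0, 0, 158, 0, 0, 0, 0, 155, 0, 1, 0, 0, 155, 0, 1, 0, 0, 152, 0, 1, 0, 0, 152, 0, 0, 0, 0]}}

```text
t: 20.75
eef_pos: [0.5415, 0.2123, 0.1988]
tool_rot: [-0.0, -0.223, 0.975, 0.0]
contact_force: [-0.4, 0.7, 0.5]
gripper_width: 0.403
grasp_force: 0.5
```

```bash
python3 look.py w12; python3 hole.py w12
```

```text
20.75 [0.5415 0.2123 0.1988] [-0.     -0.2227  0.9749  0.0001] [-0.4  0.7  0.5] 0.4030973853830789 0.46343773137778044
[263.21680217 251.2303523 ] 21 22 D 21.675455981530703 [[0.0234, 0.0036], [0.0212, 0.0037], [0.0189, 0.0037]]
```

```bash
for n in w11 w12; do python3 - $n <<'E'
from h import *
import sys
p=np.load("nose.npy"); n=sys.argv[1]
o,c,T=pickle.load(open(n+".pkl","rb"))
F=(R.from_euler('z',p[3])*R.from_euler('y',-p[4])).as_matrix()
for d in (0,.009):
    P=p[:3]+F@[0,0,.07+d]; print(n,d,proj(c,P,T).round(1),"D",.0098*1.117*287.5/np.linalg.norm(P-T[:3,3]))
E
done
```

```text
w11 0 [281.4 266.2] D 21.00656734081747
w11 0.009 [286.7 268. ] D 22.28527590727677
w12 0 [268.7 260.4] D 21.484058574773588
w12 0.009 [273.2 261.8] D 22.842533965078715
```

The hole's image size says the holder slid from about 9 mm out to home. I'll let go, rise, and press lightly on its end to seat it and feel its height.

Emit:
{"op": "carry_out", "data": {"targets": [120, 0, 0, 0, 0, 60, 0, 0, 0, 0, 0, 0, 0, 0, 0, 0, 0, 0, 0, 0, 0, 0, 0, 5, 0, 0, 0, 0, 15, 0, 0, 0, 0, 25, 0, 0, 0, 0, 25, 0, 0, -2, 2, 10, 0, 255, -3, 2, 0, 0, 255, -2, 0, 0, 0, 255, 0, 0, 0, 0, 255, 0, 0, 0, 0, 255, 0, 0, 0, 0], "newtons": 20}}

```text
t: 22.2
eef_pos: [0.5344, 0.2154, 0.2781]
tool_rot: [-0.001, -0.222, 0.975, -0.0]
contact_force: [-0.6, -0.0, -0.3]
gripper_width: 0.14
grasp_force: 0.0
```

```bash
python3 look.py w13; python3 hole.py w13; python3 - <<'E'
from h import *
p=np.load("nose.npy")
o,c,T=pickle.load(open("w13.pkl","rb"))
F=(R.from_euler('z',p[3])*R.from_euler('y',-p[4])).as_matrix()
for d in (0,.009):
    P=p[:3]+F@[0,0,.07+d]; print(d,P,proj(c,P,T).round(1),"D",.0098*1.117*287.5/np.linalg.norm(P-T[:3,3]))
E
```

```text
22.2 [0.5344 0.2154 0.2781] [-0.0006 -0.2222  0.975  -0.0002] [-0.6 -0.  -0.3] 0.14041495108096916 0.0
0 [0.53453005 0.21656962 0.21621896] [257.  211.4] D 14.303592033873038
0.009 [0.53015864 0.21640935 0.2240844 ] [259.4 210.2] D 14.898079567666583
```

Emit:
{"op": "carry_out", "data": {"targets": [255, 0, 0, -12, 0, 255, 0, 0, -16, 0, 255, 0, 0, -10, 0, 255, 0, 0, -4, 0, 255, 0, 0, -3, 0, 255, 0, 0, -3, 0, 255, 0, 0, -2, 0, 255, 0, 0, -2, 0, 255, 0, 0, 0, 0]}}

```text
t: 23.15
eef_pos: [0.5346, 0.2157, 0.2269]
tool_rot: [0.0, -0.222, 0.975, 0.0]
contact_force: [0.0, 0.5, 0.2]
gripper_width: -0.004
grasp_force: 0.0
```

No contact at 0.227, already below where a holder on the dogs would be felt. Continuing.

Emit:
{"op": "carry_out", "data": {"targets": [255, 0, 0, -2, 0, 255, 0, 0, -2, 0, 255, 0, 0, -2, 0, 255, 0, 0, 0, 0]}}

```text
t: 23.55
eef_pos: [0.535, 0.2158, 0.2228]
tool_rot: [0.001, -0.222, 0.975, 0.0]
contact_force: [-4.6, -3.2, 12.8]
gripper_width: 0.001
grasp_force: 6.1
```

Emit:
{"op": "carry_out", "data": {"targets": [255, 0.5, 0, -1, 0, 255, 0.5, 0, -1, 0, 255, 0, 0, 0, 0]}}

```text
t: 23.85
eef_pos: [0.5353, 0.2159, 0.2225]
tool_rot: [0.0, -0.222, 0.975, 0.0]
contact_force: [-11.8, -5.1, 25.8]
gripper_width: -0.006
grasp_force: 12.7
```

Firm stop at 0.2225 under 26 N, which matches home: a holder on the dogs would stop about 8 mm higher, and the earlier dog contact showed the same ~2 mm measuring bias. Retreating.

Emit:
{"op": "carry_out", "data": {"targets": [255, -1, 0, 2, 0, 255, 0, 0, 4, 0, 255, 0, 0, 20, 0, 255, 0, 0, 30, 0, 255, 10, 0, 25, -8, 255, 15, 0, 0, -8, 255, 12, 0, 0, -8, 255, 0, 0, 0, 0]}}

```text
t: 24.65
eef_pos: [0.5727, 0.2153, 0.2995]
tool_rot: [0.0, -0.014, 1.0, -0.0]
contact_force: [-0.9, 0.6, 0.3]
gripper_width: -0.005
grasp_force: 0.0
```

```bash
python3 look.py w14; python3 - <<'E'
from h import *
from scipy.optimize import minimize
p=np.load("nose.npy"); o,c,T=pickle.load(open("w14.pkl","rb"))
F=(R.from_euler('z',p[3])*R.from_euler('y',-p[4])).as_matrix()
for d in (0,.009): print(d,proj(c,p[:3]+F@[0,0,.07+d],T).round(1))
g=cv2.GaussianBlur(cv2.cvtColor(c["frame"],cv2.COLOR_RGB2GRAY),(3,3),0)
n,l,s,ce=cv2.connectedComponentsWithStats((g<80).astype(np.uint8))
for i in range(1,n):
    if 20<s[i,4]<400 and abs(ce[i]-proj(c,p[:3]+F@[0,0,.07],T)).max()<40: print(s[i],ce[i])
E
```

```text
24.65 [0.5727 0.2153 0.2995] [ 0.0002 -0.0136  0.9999 -0.0003] [-0.9  0.6  0.3] -0.005422100585351795 0.0
0 [258.7 156.4]
0.009 [258.7 152.6]
[294 123   7  10  64] [297.171875 127.734375]
[252 148  12  11 103] [257.47572816 152.95145631]
[291 150   9  24  58] [293.9137931  159.36206897]
[218 154   7  19  35] [221.2        162.34285714]
```

Emit:
{"op": "carry_out", "data": {"targets": [255, -30, 0, 0, 0, 255, -40, 0, 0, 0, 255, -40, 0, 0, 0, 255, -30, 0, 0, 0, 255, -10, 0, 0, 0, 255, 0, 0, 0, 0]}}

```text
t: 25.3
eef_pos: [0.4204, 0.2158, 0.3001]
tool_rot: [0.0, -0.017, 1.0, 0.0]
contact_force: [0.2, 0.5, 1.2]
gripper_width: 0.001
grasp_force: 0.0
```

```bash
python3 look.py w15; python3 - <<'E'
from h import *
np.set_printoptions(precision=4,suppress=True)
p=np.load("nose.npy"); o,c,T=pickle.load(open("w15.pkl","rb")); o4,c4,T4=pickle.load(open("w14.pkl","rb"))
F=(R.from_euler('z',p[3])*R.from_euler('y',-p[4])).as_matrix()
for d in (0,.009): print(d,proj(c,p[:3]+F@[0,0,.07+d],T).round(1))
g=cv2.GaussianBlur(cv2.cvtColor(c["frame"],cv2.COLOR_RGB2GRAY),(3,3),0)
for th in(70,90,110):
  n,l,s,ce=cv2.connectedComponentsWithStats((g<th).astype(np.uint8))
  for i in range(1,n):
    if 20<s[i,4]<400 and abs(ce[i]-proj(c,p[:3]+F@[0,0,.07],T)).max()<25:
        X,e=tri([ray(c,*ce[i],T),ray(c4,257.48,152.95,T4)]); print(th,s[i],ce[i],X,np.array(e),"in nose frame",(X-p[:3])@F)
E
```

```text
25.3 [0.4204 0.2158 0.3001] [ 0.0001 -0.0167  0.9999  0.0001] [0.2 0.5 1.2] 0.0005094003754753704 0.0
0 [252.7 313.3]
0.009 [252.6 315.4]
```

```bash
python3 - <<'E'
from h import *
np.set_printoptions(precision=4,suppress=True,linewidth=200)
p=np.load("nose.npy"); o,c,T=pickle.load(open("w15.pkl","rb"))
g=cv2.cvtColor(c["frame"],cv2.COLOR_RGB2GRAY)
print(g[294:334:1,236:272:2])
E
```

```text
[[ 50  50  49  47  49  49  49  47  43  43  48  45  39  35  38  49  49  47]
 [ 50  49  52  48  50  52  50  44  39  43  46  48  40  37  33  47  52  53]
 [ 53  50  47  52  49  51  48  35  39  43  44  44  39  37  38  47  50  49]
 [ 48  50  49  51  47  49  48  42  36  43  45  46  35  34  36  43  48  49]
 [ 49  49  48  49  49  48  50  39  39  38  47  45  36  36  36  45  50  51]
 [ 52  48  47  50  49  46  48  36  39  41  43  45  35  36  32  44  49  49]
 [ 52  50  49  49  49  51  46  38  39  41  44  44  34  34  27  41  47  51]
 [ 50  48  48  50  49  49  45  36  38  43  47  44  36  36  32  44  49  47]
 [ 48  45  47  48  50  48  44  38  40  45  42  46  35  32  30  41  48  51]
 [ 49  49  48  48  50  47  45  39  37  45  44  46  35  35  34  39  48  47]
 [ 45  51  51  48  48  48  45  38  33  44  44  43  35  30  30  40  48  48]
 [ 48  46  46  49  47  48  45  36  36  42  46  42  33  30  29  38  45  45]
 [ 44  43  45  48  45  44  39  42  39  43  45  44  36  33  30  37  46  49]
 [ 44  40  44  46  41  44  37  38  41  43  44  42  34  29  33  40  44  45]
 [ 42  47  44  45  44  40  37  42  41  48  48  40 
[... 1200 characters left out ...]
148 119  37  31  30  30]
 [ 47  48  45  37  32  39  40  40  62  89 111 140 153 120  41  29  27  29]
 [ 50  48  48  36  30  36  42  44  61  88 111 143 149 115  42  31  32  34]
 [ 48  49  47  35  30  35  42  46  59  87 111 140 147 110  38  26  32  30]
 [ 46  45  46  36  36  35  44  47  58  84 110 137 137 101  35  28  31  29]
 [ 49  47  46  32  32  37  45  49  58  84 105 129 127  92  37  26  28  33]
 [ 47  51  46  35  28  37  49  47  56  81 100 116 114  79  38  27  29  31]
 [ 48  47  41  35  34  38  46  47  55  82  94 105  99  78  31  31  33  25]
 [ 46  51  43  32  31  36  46  46  57  82  89  95  92  88  34  33  29  27]
 [ 49  49  42  30  33  35  47  46  59  79  83  85  97  98  42  33  30  25]]
```

The closed fingers block this view; opening them.

Emit:
{"op": "carry_out", "data": {"targets": [0, 0, 0, 0, 0, 0, 0, 0, 0, 0, 0, 0, 0, 0, 0, 0, 0, 0, 0, 0, 0, 0, 0, 0, 0, 0, 0, 0, 0, 0, 0, 0, 0, 0, 0]}}

```text
t: 26.05
eef_pos: [0.4217, 0.2157, 0.2999]
tool_rot: [-0.0, -0.015, 1.0, 0.0]
contact_force: [-0.2, 0.0, 0.4]
gripper_width: 1.0
grasp_force: 0.0
```

```bash
python3 look.py w16; python3 - <<'E'
from h import *
np.set_printoptions(precision=4,suppress=True,linewidth=200)
p=np.load("nose.npy"); o,c,T=pickle.load(open("w16.pkl","rb")); o4,c4,T4=pickle.load(open("w14.pkl","rb"))
F=(R.from_euler('z',p[3])*R.from_euler('y',-p[4])).as_matrix()
q=proj(c,p[:3]+F@[0,0,.07],T); print(q)
g=cv2.GaussianBlur(cv2.cvtColor(c["frame"],cv2.COLOR_RGB2GRAY),(3,3),0)
for th in(80,100,120):
  n,l,s,ce=cv2.connectedComponentsWithStats((g<th).astype(np.uint8))
  for i in range(1,n):
    if 20<s[i,4]<400 and abs(ce[i]-q).max()<40:
        X,e=tri([ray(c,*ce[i],T),ray(c4,257.48,152.95,T4)]); print(th,s[i],ce[i],X,np.array(e),"nose frame",(X-p[:3])@F)
E
```

```text
26.05 [0.4217 0.2157 0.2999] [-0.     -0.0147  0.9999  0.    ] [-0.2  0.   0.4] 0.9999758974656511 0.0
[253.3616 312.4432]
80 [281 248  11  66 250] [286.372 275.8  ] [0.5366 0.2347 0.1593] [0.0196 0.0196] nose frame [-0.0253  0.0181  0.0189]
80 [219 253   7  38 136] [222.4118 272.6029] [0.538  0.1977 0.1536] [0.0187 0.0187] nose frame [-0.028  -0.019   0.0139]
80 [242 279   5   7  26] [244.     281.8846] [0.5416 0.2105 0.1586] [0.0054 0.0054] nose frame [-0.0221 -0.0063  0.0163]
80 [248 307  10  10  79] [252.5316 311.3544] [0.5314 0.2156 0.2184] [0.0001 0.0001] nose frame [-0.0017 -0.0008  0.0734]
100 [240 277  10  11  72] [244.1528 281.9722] [0.5416 0.2106 0.1587] [0.0053 0.0053] nose frame [-0.022  -0.0062  0.0165]
100 [248 306  10  12  95] [252.5368 311.3368] [0.5314 0.2156 0.2184] [0.0001 0.0001] nose frame [-0.0017 -0.0008  0.0734]
100 [274 324   6   9  36] [276.7778 328.1667] [0.5247 0.2259 0.2478] [0.0106 0.0106] nose frame [0.0071 0.0097 0.1022]
120 [236 276  30  25 237] [250.3249 285.0338] [0.5409 0.2142 0.1646] [0.0016 0.0016] nose frame [-0.0196 -0.0026  0.0219]
120 [237 296   6   7  33] [239.4242 299.2424] [0.5343 0.2089 0.1988] [0.0068 0.0068] nose frame [-0.009  -0.0077  0.0551]
120 [247 306  12  12 114] [252.5    311.4035] [0.5314 0.2156 0.2185] [0.0001 0.0001] nose frame [-0.0016 -0.0008  0.0735]
120 [271 322  11  13  81] [276.6667 328.3086] [0.5247 0.2259 0.248 ] [0.0106 0.0106] nose frame [0.0072 0.0096 0.1024]
```

```bash
python3 -c "
from station import bot
print(bot.hand_in())"
```

```text
the job is handed in; nothing more can be done
None
```

I seated the collet-chuck holder on the spindle's drive dogs, let go of it and handed the job in at about 26 s. That it is fully home rests on touch and camera readings, not on a picture of the flange against the face: it stopped firm under a 26 N press, its measured end height was 2–3 mm above the home estimate (my measuring error) and well below where it would stand on top of the dogs, and on release it slid the last 9 mm or so into the slots rather than being lowered.

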